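# Set the end stop of a turbo-rotor balancing machine

### The arm

A 6-joint arm with a two-finger parallel gripper is mounted at the origin on the work surface. World frame = base frame: x ahead of the robot, y to its left, z up, the work surface at z = 0. Lengths are in m, angles in rad, forces in N, time in s.
With the tool pointing down it reaches from about 0.325 to 0.775 m from the base axis. Payload 5.5 kg.
Tool frame: the origin (TCP) lies midway between the tips of the shut fingers; the grasp point (between the pads) lies 19 mm behind it; z points along the fingers, y is the line along which they close (so a half turn about z gives the same grasp; the last joint's range is limited). The gripper opens to 88 mm and grips with 3 to 60 N. Pads are 20 mm wide; open, the fingers measure 115 mm over their backs; the gripper's body (75 mm by 178 mm) begins 61 mm behind the grasp point.
Start: joints at [1.108, 0.091, 1.231, -0, 1.82, -0.057], TCP at [0.237, 0.551, 0.223] pointing down, gripper open.
Joint ranges: [-2.87, 2.87], [-0.86, 2.18], [0.17, 2.46], [-1.51, 4.65], [0.06, 2.69], [-2.65, 2.65]. Speed limits (rad/s): [2.57, 2.57, 3.01, 3.14, 3.14, 3.14].

### API

Orientations are given as a unit quaternion [w, x, y, z].
In Python, from station import robot, snapshot, get_calibration, spotter gives the robot as it stands.
- The arm moves only by the tool step_arm, never from a script. Its argument "commands" is a list of rows, each an object of numbers: "dx", "dy", "dz": the shift along the tool's x, y, z in cm; "turn": the turn about the tool's z in degrees. In form: [{"dx": .., "dy": .., "dz": .., "turn": ..}, ...]. A call has 1 to 5 rows; each row is the pose to reach, as a shift and turn from the pose commanded when the call began, along the tool's axes at that moment; what a row does not reach only later rows make up. A row lasts 1/12 s, in which the tool goes at most 41.7 mm and 7.16 degrees, less where a joint would pass 70% of its speed; a pose out of reach is approached as far as the arm can. A call with a gripper value outside its range is refused whole. "jaw" is the closure, from 0 (fully open) to 1 (shut), set as the call begins (left out, the last holds). The fingers move at their own pace and stop on an object; "newtons" is the grip in N (left out, the last holds). Time passes only in rows, so rows that repeat a pose let the fingers close. It gives the time, the measured TCP pose, the force, the opening and the grip force at its end, in the units of the state.
- robot.read_state(): the state, without advancing time (a new reading comes with each control period).
- snapshot(name): name is "side" or "top" or "wrist"; returns the picture (384x512x3 uint8, red, green, blue); there is no depth.
- get_calibration(name): a dict with "camera_matrix" (3x3 intrinsics, pixels), "dist_coeffs" ([k1, k2, p1, p2, k3] as OpenCV has them; the pictures are not rectified), "R" (3x3) and "t" (3): a world point X has camera coordinates R X + t; the wrist camera has in their place "hand_eye" (4x4, takes a point from camera to tool coordinates, whose origin is the TCP and whose axes are the flange's). Camera axes: x right, y down, z forward; pixel columns grow to the right and rows downward; lengths in m; the calibration is good to about 2 mm. A picture is of the moment at which its call begins: read the wrist's pose just before it. get_calibration takes no time and is no camera call.
- robot.hand_in(): hands the job in; it is judged then, once.
Trained networks look in the newest picture that a camera, given by its name, has taken for a name from the list of things; names that differ only in an ending like _2 or _b are one class to them, and where a whole thing is asked for, a point or a joint stands for the part that bears it (a point fixed in the world has none). Each returns a list of dicts, best first, with "conf" (0 to 1); they miss things now and then, are a little off and sometimes report something else, mostly with a low value. They report only what shows in the picture. A call takes as long as a camera call.
- spotter.recognise(camera, thing): "position" ([x, y, z] in m, in world coordinates, good to about 4 mm: the middle of the surface that is visible of it).
- spotter.masks_of(camera, thing): "mask" (384x512 bool, what is visible of it).
- spotter.mark_of(camera, thing): "position" ([x, y, z] in m, in world coordinates, good to about 4 mm: a listed point, or the origin of a listed thing).
The state is a dict: "time_s": time; "joint_positions": joint angles; "qvel": joint speeds; "joint_efforts": joint torques, N m; "tcp_pos": TCP position; "tool_rot": TCP orientation; "contact_force": force on the tool from outside, world axes, zero at the start; "torque": the same for the moment, N m; "grip_width": opening from 0.0 (shut) to 1.0 (fully open); "grasp_force": force on a finger pad.
Only numpy, scipy, OpenCV 4.12 (cv2) and the standard library are available. Lean on these libraries where they do the work, as an engineer would, in place of code of your own. Each camera call takes 0.05 s, during which the arm holds its last target. There are 200 camera calls.

### The job

Wind the handwheel in by its crank handle until the end stop has slid the turbo rotor fully home against the thrust post and you feel it come up firm there for a moment, but do not force it. Then wind the wheel back just two marks of its rim scale, read at the pointer on the far side, so that the rotor keeps about 6 mm of end float, and let go. Move the rotor only with the stop and leave everything else on the bench as it is.

Things in the scene. Friction and masses are not known exactly. Their poses are not given: they have to be found in the camera images.
- wheel (a joint): angle of the end stop's handwheel, rad. Grows turning clockwise seen from above, which runs the stop towards the rotor 11.46 mm per rad; anticlockwise draws it back. Rim scale: 24 even dark lines (every sixth longer), one mark = 15 degrees (0.262 rad) = 3 mm of stop. Stays where left; starts at 0 to 0.7, range -0.3 to 7. The value does not tell where the rotor is home
- wheel_hub (a point): point on the handwheel's vertical axis, level with the middle of the crank handle. The wheel is an aluminium disc 124 mm across, 12 mm thick, its top face 28 mm below this point, its hub nut 20 mm below. Turning it takes about 0.04 N m, plus 0.0115 N m for each N between stop and rotor
- crank_grip (a point): middle of the wheel's handle: upright, black, round, 20 mm across, 47 mm tall (23 mm below to 24 mm above), 50 mm from the axis. It spins on its pin, so a gripper can hold it from above and carry it round the axis in a circle without turning itself. Turning free takes about 1 N here; each N between stop and rotor adds 0.23 N
- pointer (a point): tip of the fixed pointer finger at the wheel's rim, on the far side of the wheel from the robot; the rim's marks are read against it
- end_stop: the end stop: steel rack bar, 16 mm square, that slides level out of the gear housing under the wheel, with a white ball-ended button 18 mm across. Origin at the tip of the button; local +y points along the shaft at the rotor. 12 to 25 N on the rotor (3 to 6 N more at the handle than turning free) is firmly home; over 50 N damages the shaft's ends
- rotor: turbocharger rotor, about 0.45 kg, 200 mm long: 12 mm shaft along its y axis lying in two white vees, 68 mm and 62 mm bladed wheels. Origin on the axis at mid length. Slides lengthwise under 2 to 6 N. Starts 4 to 25 mm short of home against the thrust post, whose place is adjustable and not measured: home is felt, as the rotor stops and the force rises about 20 N per mm of stop
- rotor_nose (a point): centre of the rotor's end face that looks at the end stop (100 mm along the rotor's -y from its origin); the stop's button meets it squarely
- oil_bottle: amber squeeze bottle of oil, 44 mm across, 120 mm tall, origin at the centre of its underside; a bystander
- pocket_scale: flat grey pocket scale, 120 x 70 x 18 mm, origin at the centre of its underside; a bystander
- hex_key: dark L-shaped hex key, 135 mm long, 8 mm thick, lying on the bed, origin at mid length on its underside; a bystander
- spare_wheel: spare aluminium compressor wheel, 68 mm across, 30 mm tall, origin at the centre of its underside; a bystander
- coupling: small steel shaft coupling, 38 mm long, 22 mm thick, lying on the bed, origin at its underside; a bystander
- wrench: open-ended wrench lying on the table; a bystander
- parallel: steel parallel bar 22 x 120 x 30 mm standing on the bed, origin at the centre of its underside; a bystander

How it is judged:
On the way:
1. the end stop presses the rotor, at rest, home against the thrust post with at least 8 N (contact force between end_stop and rotor above 8 N and linear speed of rotor below 0.004 m/s), for 0.15 s.
At the end, for the whole second after the job is handed in: after the rotor was felt home, the stop's button stands 6 mm (3.5 to 7.5 mm) clear of the rotor's nose, two marks back from the touch; the rotor lies at rest in its vees and the wheel is at rest and let go (distance between end_stop and rotor_nose between 0.0035 and 0.0075 m and linear speed of rotor below 0.005 m/s and linear speed of end_stop below 0.003 m/s).
It fails at once if the end stop pressed the rotor with more than 50 N (contact force between end_stop and rotor above 50 N).
It fails at once if the robot touched the rotor (contact force between any of the arm, the fingers and rotor above 1 N).
It fails at once if the robot pushed the stop bar itself (contact force between any of the arm, the fingers and end_stop above 1 N).
It fails at once if a bystander was moved more than 20 mm (distance of any of oil_bottle, pocket_scale, hex_key, spare_wheel, coupling, wrench, parallel from where it was at the start of the episode above 0.02 m).
It also fails if it takes over 67 s, if anything falls off the work surface, if the arm or the gripper's body presses on something with over 40 N, if the wrist force passes 120 N, or if a joint passes its speed limit or range.

## Working session

There is one attempt and no reset: what is moved stays moved. The work goes in short steps, Python scripts to look and compute and a tool call to move; the robot and the scene stay as the last step left them, time stands still between calls to the robot, and variables do not carry over. Pictures are saved under pics/ and viewed, at most 10 in all, crops included, and the job is handed in when it is done.

Besides the shell and the picture viewer there is one more tool, called after "Request:" as a command line: name --argument value ..., lists and objects as JSON in quotes. step_arm: Moves the arm, as the interface text tells. Its arguments: {"type":"object","properties":{"commands":{"type":"array"},"jaw":{"type":"number"},"newtons":{"type":"number"}},"required":["commands"]}

```bash
mkdir -p pics
cat > h.py <<'E'
import numpy as np,cv2
from station import robot,snapshot,get_calibration,spotter
def save(c,n):
    im=snapshot(c); cv2.imwrite(f'pics/{n}.png',im[:,:,::-1]); return im
E
python3 - <<'E'
from h import *
s=robot.read_state(); print(s)
ims=[]
for c in ['top','side']:
    ims.append(snapshot(c))
    for t in ['wheel_hub','crank_grip','pointer','end_stop','rotor_nose','rotor','oil_bottle','parallel','pocket_scale','spare_wheel']:
        r=spotter.mark_of(c,t)
        print(c,t,[(np.round(q['position'],3).tolist(),round(q['conf'],2)) for q in r[:2]])
cv2.imwrite('pics/a.png',cv2.resize(np.vstack(ims),(450,675))[:, :, ::-1][:600] if 0 else cv2.resize(np.hstack(ims),(800,300))[:,:,::-1])
E
```

```text
{'time_s': 0.0, 'joint_positions': array([ 1.10827040e+00,  9.18244833e-02,  1.23188331e+00, -1.61751614e-05,
        1.81982151e+00, -5.66845553e-02]), 'qvel': array([ 0.0004349 , -0.00121863,  0.00072449,  0.00044991, -0.00230105,
       -0.00012527]), 'joint_efforts': array([-3.41839812e-03, -4.46444464e+01, -4.06453800e+01,  6.94815069e-02,
        2.92453822e-02, -1.24869894e-04]), 'tcp_pos': array([0.23673524, 0.5509862 , 0.22152893]), 'tool_rot': array([-2.40991228e-04,  2.01532796e-01,  9.79481288e-01, -9.37892002e-04]), 'contact_force': array([-0.24168674, -1.34003135, -0.10856796]), 'torque': array([ 0.05770847, -0.01296611,  0.03598198]), 'grasp_force': 0.0, 'grip_width': 1.0020727256145197}
top wheel_hub [([0.556, 0.019, 0.101], 0.67)]
top crank_grip [([0.486, -0.072, 0.178], 0.43)]
top pointer [([0.596, -0.102, 0.143], 0.83)]
top end_stop [([0.55, -0.016, 0.1], 0.57), ([0.542, -0.581, 0.004], 0.21)]
top rotor_nose [([0.552, 0.019, 0.102], 0.9), ([0.527, -0.088, 0.172], 0.24)]
top rotor [([0.53, -0.089, 0.173], 0.72), ([0.581, 0.119, 0.095], 0.62)]
top oil_bottle [([0.356, 0.512, -0.002], 0.82)]
top parallel [([0.436, -0.041, 0.023], 0.69), ([0.487, -0.07, 0.172], 0.38)]
top pocket_scale [([0.54, -0.584, 0.006], 0.84)]
top spare_wheel [([0.577, -0.242, 0.027], 0.56)]
side wheel_hub [([0.533, -0.09, 0.174], 0.89)]
side crank_grip [([0.491, -0.078, 0.181], 0.36)]
side pointer [([0.592, -0.096, 0.146], 0.58)]
side end_stop []
side rotor_nose [([0.555, 0.018, 0.096], 0.84), ([0.439, -0.042, 0.027], 0.27)]
side rotor [([0.574, 0.118, 0.098], 0.65)]
side oil_bottle [([0.358, 0.511, -0.001], 0.47)]
side parallel [([0.438, -0.042, 0.028], 0.73)]
side pocket_scale [([0.537, -0.578, -0.0], 0.72), ([0.579, 0.117, 0.097], 0.41)]
side spare_wheel [([0.58, -0.246, 0.024], 0.65)]
```

View pics/a.png

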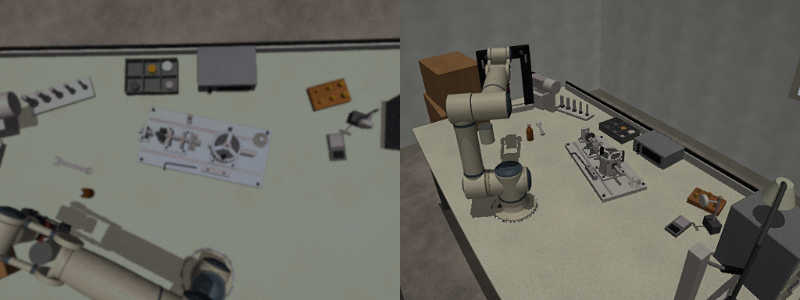

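Overview: bench rig with the wheel around (230,147) in the left (top) picture, rotor left of it, and bystanders clear of the path. I'm moving above the wheel for a closer look.

Request:
step_arm --commands '[{"dx": -2.5,"dy": -2.3,"dz": -1},{"dx": -5,"dy": -4.7,"dz": -3},{"dx": -7.5,"dy": -7.1,"dz": -5},{"dx": -10,"dy": -9.4,"dz": -7},{"dx": -12.5,"dy": -11.8,"dz": -9}]'

```text
validation failed for argument at $.co...
```

Request:
step_arm --commands '[{"dx": -2.5,"dy": -2.3},{"dx": -5,"dy": -4.7},{"dx": -7.5,"dy": -7.1},{"dx": -10,"dy": -9.4},{"dx": -12.5,"dy": -11.8}]'

```text
validation failed for argument at $.co...
```

Request:
step_arm --commands '[{"dx": -2.5,"dy": -2.3},{"dx": -5,"dy": -4.7},{"dx": -7.5,"dy": -7.1},{"dx": -10,"dy": -9.4},{"dx": -12.5,"dy": -11.8}]'

```text
validation failed for argument at $.co...
```

Request:
step_arm --commands '[{"dx": -2.5,"dy": -2.3,"turn": -5.8},{"dx": -5,"dy": -4.7,"turn": -11.6},{"dx": -7.5,"dy": -7.1,"turn": -17.5},{"dx": -10,"dy": -9.4,"turn": -23.3},{"dx": -12.5,"dy": -11.8,"turn": -23.3}]'

```text
validation failed for argument at $.co...
```

Run:
```python
from h import *
s=robot.read_state(); print(s['time_s'],s['tcp_pos'],s['tool_rot'],s['contact_force'])
print(get_calibration('wrist'))
im=save('wrist','b')
for c in ['wrist','top','side']:
    if c!='wrist': snapshot(c)
    for t in ['wheel_hub','crank_grip','pointer','end_stop','rotor_nose']:
        r=spotter.mark_of(c,t)
        print(c,t,[(np.round(q['position'],4).tolist(),round(q['conf'],2)) for q in r[:2]])
```

```text
1.1 [0.23687153 0.55127303 0.22262179] [-6.32268967e-06  2.01518956e-01  9.79484615e-01 -1.72568225e-05] [-0.47588475 -0.09453911 -0.53378834]
{'camera_matrix': array([[337.72844825,   0.        , 257.21415638],
       [  0.        , 337.72844825, 190.83314206],
       [  0.        ,   0.        ,   1.        ]]), 'dist_coeffs': array([0.00956606, 0.        , 0.        , 0.        , 0.        ]), 'hand_eye': array([[-7.67516755e-04, -9.65965229e-01, -2.58670808e-01,
         7.09603243e-02],
       [ 9.99999423e-01, -9.35742267e-04,  5.27226797e-04,
         2.47908689e-04],
       [-7.51331962e-04, -2.58670254e-01,  9.65965390e-01,
        -1.62820154e-01],
       [ 0.00000000e+00,  0.00000000e+00,  0.00000000e+00,
         1.00000000e+00]])}
wrist wheel_hub []
wrist crank_grip []
wrist pointer []
wrist end_stop []
wrist rotor_nose []
top wheel_hub [([0.5309, -0.0874, 0.1711], 0.98), ([0.5502, -0.0154, 0.0975], 0.55)]
top crank_grip [([0.6692, 0.0673, 0.0277], 0.61)]
top pointer [([0.5949, -0.1049, 0.1457], 0.67)]
top end_stop [([0.5486, -0.0148, 0.097], 0.69)]
top rotor_nose [([0.5532, 0.0169, 0.1013], 0.59)]
side wheel_hub []
side crank_grip [([0.4895, -0.0736, 0.1791], 0.39)]
side pointer [([0.5922, -0.1013, 0.1447], 0.84)]
side end_stop [([0.5284, -0.0905, 0.1769], 0.38)]
side rotor_nose [([0.5561, 0.019, 0.0996], 0.75), ([0.4708, 0.1117, 0.0277], 0.24)]
```

View pics/b.png

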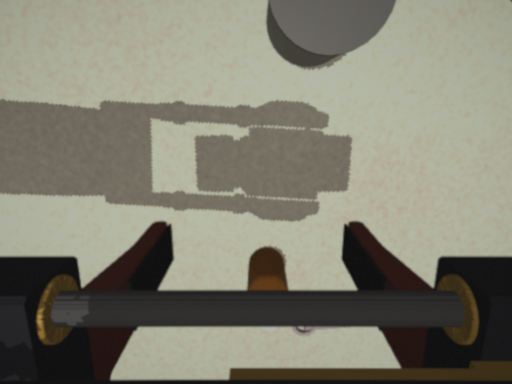

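Nothing moved: the rows apparently need all four keys. The wrist view shows the bottle near (265,270) between the fingers, so I have to lift first. Trying one call.

Request:
step_arm --commands '[{"dx": -0.5,"dy": -0.5,"dz": -3,"turn": 0},{"dx": -3,"dy": -2.8,"dz": -5,"turn": 0},{"dx": -5.5,"dy": -5.2,"dz": -7,"turn": 0},{"dx": -8,"dy": -7.6,"dz": -9,"turn": 0},{"dx": -10.5,"dy": -10,"dz": -9,"turn": 0}]'

```text
time_s: 2.42
tcp_pos: [0.2945, 0.4172, 0.3174]
tool_rot: [0.002, 0.201, 0.98, 0.003]
contact_force: [0.5, 0.4, 0.6]
grip_width: 0.997
grasp_force: 0.0
```

Request:
step_arm --commands '[{"dx": -2.6,"dy": -2.5,"dz": 0,"turn": 0},{"dx": -5.2,"dy": -5,"dz": 0,"turn": 0},{"dx": -7.9,"dy": -7.4,"dz": 0,"turn": 0},{"dx": -10.5,"dy": -9.9,"dz": 0,"turn": 0},{"dx": -13.2,"dy": -12.4,"dz": 0,"turn": 0}]'

```text
time_s: 2.83
tcp_pos: [0.3664, 0.2504, 0.3129]
tool_rot: [0.0, 0.201, 0.98, 0.0]
contact_force: [0.4, 0.1, -0.1]
grip_width: 1.002
grasp_force: 0.0
```

Request:
step_arm --commands '[{"dx": -2.6,"dy": -2.5,"dz": 0,"turn": 0},{"dx": -5.2,"dy": -5,"dz": 0,"turn": 0},{"dx": -7.9,"dy": -7.4,"dz": 0,"turn": 0},{"dx": -10.5,"dy": -9.9,"dz": 0,"turn": 0},{"dx": -13.2,"dy": -12.4,"dz": 0,"turn": 0}]'

```text
time_s: 3.25
tcp_pos: [0.4387, 0.0842, 0.313]
tool_rot: [0.0, 0.201, 0.979, 0.0]
contact_force: [0.5, -0.1, 0.3]
grip_width: 1.0
grasp_force: 0.0
```

Request:
step_arm --commands '[{"dx": -2.6,"dy": -2.5,"dz": 0,"turn": -5.8},{"dx": -5.2,"dy": -5,"dz": 0,"turn": -11.6},{"dx": -7.9,"dy": -7.4,"dz": 0,"turn": -17.5},{"dx": -10.5,"dy": -9.9,"dz": 0,"turn": -23.3},{"dx": -13.2,"dy": -12.4,"dz": 0,"turn": -23.3}]'

```text
time_s: 3.67
tcp_pos: [0.5112, -0.082, 0.3129]
tool_rot: [0.0, -0.003, 1.0, -0.0]
contact_force: [-0.4, 0.2, -0.5]
grip_width: 1.004
grasp_force: 0.0
```

Request:
step_arm --commands '[{"dx": 0,"dy": 0,"dz": 0,"turn": 0}]'

```text
time_s: 3.75
tcp_pos: [0.512, -0.0852, 0.3107]
tool_rot: [-0.001, 0.002, 1.0, -0.001]
contact_force: [1.0, -0.2, -0.0]
grip_width: 1.0
grasp_force: 0.0
```

Run:
```python
from h import *
s=robot.read_state(); print(s['time_s'],s['tcp_pos'],s['tool_rot'],s['contact_force'])
im=save('wrist','c')
for c in ['wrist','top']:
    if c!='wrist': snapshot(c)
    for t in ['wheel_hub','crank_grip','pointer','end_stop','rotor_nose']:
        r=spotter.mark_of(c,t)
        print(c,t,[(np.round(q['position'],4).tolist(),round(q['conf'],2)) for q in r[:2]])
```

```text
3.75 [ 0.51201686 -0.08524908  0.3106953 ] [-1.20701523e-03  2.33212654e-03  9.99996288e-01 -7.26225265e-04] [ 1.03126645 -0.22345026 -0.04981284]
wrist wheel_hub [([0.5341, -0.0874, 0.1752], 0.81), ([0.5966, -0.1009, 0.1411], 0.22)]
wrist crank_grip [([0.4784, -0.07, 0.1734], 0.67)]
wrist pointer [([0.596, -0.1002, 0.1443], 0.66)]
wrist end_stop [([0.5516, -0.0145, 0.103], 0.7)]
wrist rotor_nose [([0.5548, 0.0191, 0.0979], 0.8)]
top wheel_hub [([0.5321, -0.085, 0.1728], 0.76)]
top crank_grip [([0.4899, -0.0713, 0.1727], 0.53), ([0.3553, 0.5132, -0.0036], 0.45)]
top pointer []
top end_stop []
top rotor_nose [([0.5538, 0.0185, 0.0998], 0.7), ([0.4372, -0.0437, 0.0222], 0.27)]
```

View pics/c.png

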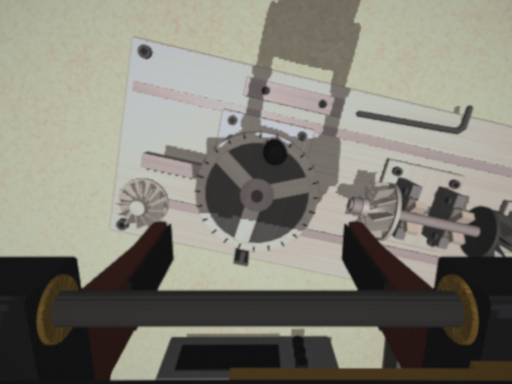

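The wrist view shows the wheel centred at about (257,196), the black handle at (274,152), the pointer at (242,256), and the stop button and rotor nose at about (345-360,205). Computing positions from these pixels.

```bash
cat >> h.py <<'E'
from scipy.spatial.transform import Rotation as Ro
def ray(px,z,s,down=True):
    k=get_calibration('wrist'); 
    p=cv2.undistortPoints(np.array([[px]],float),k['camera_matrix'],k['dist_coeffs'])[0,0]
    q=s['tool_rot']; Rm=Ro.from_quat([q[1],q[2],q[3],q[0]]).as_matrix()
    H=np.array(k['hand_eye']); d=Rm@H[:3,:3]@np.array([*p,1]); o=Rm@H[:3,3]+s['tcp_pos']
    return o+d*(z-o[2])/d[2]
E
python3 - <<'E'
from h import *
s=dict(robot.read_state()); print(s['tcp_pos'],s['tool_rot'])
s['tcp_pos']=np.array([.5120,-.0852,.3107])
im=snapshot('wrist'); s=robot.read_state()
g=cv2.cvtColor(im,cv2.COLOR_RGB2GRAY)
m=(g[125:180,240:310]<25).astype(np.uint8)
n,l,st,c=cv2.connectedComponentsWithStats(m)
for i in range(1,n):
    if st[i,4]>60: print('handle blob',c[i]+[240,125],st[i])
for t in ['wheel','end_stop']:
    for q in spotter.masks_of('wrist',t)[:2]:
        mm=q['mask']; ys,xs=np.where(mm); print(t,q['conf'],xs.min(),xs.max(),ys.min(),ys.max(),mm.sum())
        if t=='wheel':
            cs,_=cv2.findContours(mm.astype(np.uint8),0,1); print(cv2.fitEllipse(max(cs,key=len)))
for z in (.144,.146,.148): print(z,ray((257,196),z+.008,s), ray((257,190.5),z,s))
for z in (.196,.198,.200): print(z,ray((274,152),z,s))
E
```

```text
[ 0.5107506  -0.0796078   0.31286166] [ 2.05811038e-04 -8.77800821e-04  9.99999592e-01 -5.25215674e-05]
handle blob [267.06356968 153.04645477] [ 17  16  22  25 409]
wheel 0.74 189 311 132 250 11387
((250.35809326171875, 190.97535705566406), (117.64612579345703, 121.42684936523438), 97.669921875)
end_stop 0.75 136 315 151 201 1023
0.144 [ 0.53210288 -0.07939142  0.152     ] [ 0.52857012 -0.07939453  0.144     ]
0.146 [ 0.5315331  -0.07939151  0.154     ] [ 0.52803539 -0.0793946   0.146     ]
0.148 [ 0.53096332 -0.07939161  0.156     ] [ 0.52750067 -0.07939467  0.148     ]
0.196 [ 0.48152235 -0.06528129  0.196     ]
0.198 [ 0.4812247  -0.06538233  0.198     ]
0.2 [ 0.48092705 -0.06548336  0.2       ]
```

Request:
step_arm --commands '[{"dx": 2.9,"dy": 0.8,"dz": 2,"turn": 0},{"dx": 2.9,"dy": 0.8,"dz": 5.5,"turn": 0},{"dx": 2.9,"dy": 0.8,"dz": 9,"turn": 0},{"dx": 2.9,"dy": 0.8,"dz": 12,"turn": 0},{"dx": 2.9,"dy": 0.8,"dz": 13.5,"turn": 0}]'

```text
time_s: 4.92
tcp_pos: [0.4802, -0.0718, 0.1731]
tool_rot: [-0.003, -0.0, 1.0, 0.001]
contact_force: [-0.1, 0.0, -0.8]
grip_width: 0.996
grasp_force: 0.0
```

Request:
step_arm --commands '[{"dx": 0,"dy": 0,"dz": 0.9,"turn": 0},{"dx": 0,"dy": 0,"dz": 1.8,"turn": 0},{"dx": 0,"dy": 0,"dz": 1.8,"turn": 0},{"dx": 0,"dy": 0,"dz": 1.8,"turn": 0}]'

```text
time_s: 5.25
tcp_pos: [0.4822, -0.0723, 0.1605]
tool_rot: [0.001, -0.0, 1.0, -0.0]
contact_force: [-0.8, -0.5, 0.4]
grip_width: 0.999
grasp_force: 0.0
```

Run:
```python
from h import *
s=robot.read_state(); print(s['time_s'],s['tcp_pos'],s['tool_rot'],s['contact_force'])
im=save('wrist','d')
for t in ['crank_grip','wheel_hub','end_stop','rotor_nose']:
    print(t,[(np.round(q['position'],4).tolist(),round(q['conf'],2)) for q in spotter.mark_of('wrist',t)[:2]])
```

```text
5.25 [ 0.48217729 -0.07226035  0.16049783] [ 5.21562277e-04 -4.39505653e-04  9.99999761e-01 -1.15806667e-04] [-0.76259187 -0.45780106  0.44840103]
crank_grip [([0.4827, -0.0729, 0.1764], 0.82), ([0.4717, 0.1123, 0.0236], 0.2)]
wheel_hub [([0.5322, -0.0868, 0.1735], 0.74)]
end_stop [([0.5529, -0.0154, 0.0994], 0.59)]
rotor_nose [([0.532, -0.0859, 0.1704], 0.71), ([0.5728, -0.2446, 0.0237], 0.51)]
```

View pics/d.png

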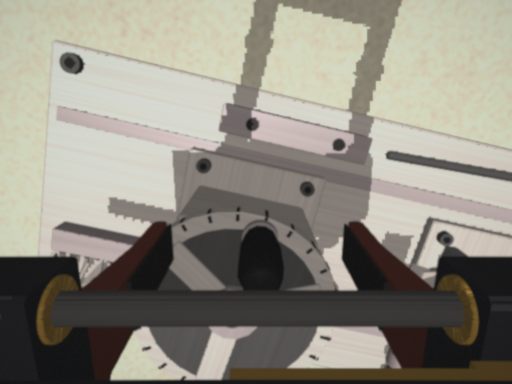

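The handle, at about (260,260), stands centred between the fingers. Closing.

Request:
step_arm --commands '[{"dx": 0,"dy": 0,"dz": 0,"turn": 0},{"dx": 0,"dy": 0,"dz": 0,"turn": 0},{"dx": 0,"dy": 0,"dz": 0,"turn": 0},{"dx": 0,"dy": 0,"dz": 0,"turn": 0},{"dx": 0,"dy": 0,"dz": 0,"turn": 0}]' --jaw 1 --newtons 25

```text
time_s: 5.92
tcp_pos: [0.4818, -0.0722, 0.1596]
tool_rot: [-0.0, -0.0, 1.0, -0.0]
contact_force: [-0.2, -0.0, 0.2]
grip_width: 0.659
grasp_force: 0.0
```

Request:
step_arm --commands '[{"dx": 0,"dy": 0,"dz": 0,"turn": 0},{"dx": 0,"dy": 0,"dz": 0,"turn": 0},{"dx": 0,"dy": 0,"dz": 0,"turn": 0},{"dx": 0,"dy": 0,"dz": 0,"turn": 0},{"dx": 0,"dy": 0,"dz": 0,"turn": 0}]'

```text
time_s: 6.33
tcp_pos: [0.4818, -0.0722, 0.1596]
tool_rot: [-0.0, -0.0, 1.0, -0.0]
contact_force: [-0.2, 1.2, -0.3]
grip_width: 0.28
grasp_force: 0.0
```

Run:
```python
from h import *
for i in range(3):
    s=robot.read_state(); print(s['time_s'],s['tcp_pos'],s['contact_force'],s['torque'],s['grip_width'],s['grasp_force'])
    snapshot('wrist')
```

```text
6.3333 [ 0.48184351 -0.07219985  0.15962223] [-0.19376144  1.24757706 -0.30583072] [ 0.02881256 -0.05420198  0.01801016] 0.27950412353032245 0.0
6.3833 [ 0.48183207 -0.07208634  0.15963176] [-0.29847206  0.70764048 -0.27895835] [0.08591605 0.04486883 0.00088202] 0.2366999413247676 0.15364299528300762
6.4333 [ 0.48178361 -0.07208292  0.15960494] [-0.26521164  0.95285815 -0.16127809] [ 0.09444413 -0.03581785 -0.01922848] 0.22590551215279112 25.000078082084656
```

```bash
cat > arc.py <<'E'
import numpy as np,sys
# usage: start angle, step deg, number of calls  -> rows in cm (tool dx=-X, dy=+Y)
a0,st,n=map(float,sys.argv[1:4]); r=5.0
for c in range(int(n)):
    P=lambda a:r*np.array([-np.cos(np.radians(a)),np.sin(np.radians(a))])
    b=a0-5*c*st
    print(b,[tuple(np.round(P(b-st*k)-P(b),2).tolist()) for k in range(1,6)])
E
python3 arc.py 163.5 6 6
```

```text
163.5 [(-0.17, 0.49), (-0.4, 0.97), (-0.67, 1.41), (-0.99, 1.83), (-1.35, 2.21)]
133.5 [(-0.4, 0.34), (-0.83, 0.64), (-1.29, 0.89), (-1.77, 1.09), (-2.27, 1.23)]
103.5 [(-0.51, 0.1), (-1.04, 0.14), (-1.56, 0.12), (-2.08, 0.05), (-2.59, -0.07)]
73.5 [(-0.49, -0.17), (-0.97, -0.4), (-1.41, -0.67), (-1.83, -0.99), (-2.21, -1.35)]
43.5 [(-0.34, -0.4), (-0.64, -0.83), (-0.89, -1.29), (-1.09, -1.77), (-1.23, -2.27)]
13.5 [(-0.1, -0.51), (-0.14, -1.04), (-0.12, -1.56), (-0.05, -2.08), (0.07, -2.59)]
```

Request:
step_arm --commands '[{"dx": -0.17,"dy": 0.49,"dz": 0,"turn": 0},{"dx": -0.4,"dy": 0.97,"dz": 0,"turn": 0},{"dx": -0.67,"dy": 1.41,"dz": 0,"turn": 0},{"dx": -0.99,"dy": 1.83,"dz": 0,"turn": 0},{"dx": -1.35,"dy": 2.21,"dz": 0,"turn": 0}]'

```text
time_s: 6.9
tcp_pos: [0.4959, -0.0498, 0.1596]
tool_rot: [0.0, -0.0, 1.0, -0.0]
contact_force: [0.9, -3.6, -1.4]
grip_width: 0.222
grasp_force: 25.0
```

Request:
step_arm --commands '[{"dx": 0,"dy": 0,"dz": 0,"turn": 0},{"dx": 0,"dy": 0,"dz": 0,"turn": 0}]'

```text
time_s: 7.07
tcp_pos: [0.4959, -0.0498, 0.1596]
tool_rot: [0.0, -0.001, 1.0, -0.0]
contact_force: [2.6, -1.1, -1.1]
grip_width: 0.227
grasp_force: 25.0
```

Request:
step_arm --commands '[{"dx": -0.4,"dy": 0.34,"dz": 0,"turn": 0},{"dx": -0.83,"dy": 0.64,"dz": 0,"turn": 0},{"dx": -1.29,"dy": 0.89,"dz": 0,"turn": 0},{"dx": -1.77,"dy": 1.09,"dz": 0,"turn": 0},{"dx": -2.27,"dy": 1.23,"dz": 0,"turn": 0}]'

```text
time_s: 7.48
tcp_pos: [0.5184, -0.0381, 0.1596]
tool_rot: [-0.0, -0.0, 1.0, -0.001]
contact_force: [-0.3, -6.4, 0.1]
grip_width: 0.224
grasp_force: 25.0
```

Request:
step_arm --commands '[{"dx": -0.51,"dy": 0.1,"dz": 0,"turn": 0},{"dx": -1.04,"dy": 0.14,"dz": 0,"turn": 0},{"dx": -1.56,"dy": 0.12,"dz": 0,"turn": 0},{"dx": -2.08,"dy": 0.05,"dz": 0,"turn": 0},{"dx": -2.59,"dy": -0.07,"dz": 0,"turn": 0}]'

```text
time_s: 7.9
tcp_pos: [0.5438, -0.0388, 0.1596]
tool_rot: [-0.001, -0.0, 1.0, -0.0]
contact_force: [-3.7, -5.0, 0.3]
grip_width: 0.222
grasp_force: 25.0
```

Request:
step_arm --commands '[{"dx": 0,"dy": 0,"dz": 0,"turn": 0},{"dx": 0,"dy": 0,"dz": 0,"turn": 0}]'

```text
time_s: 8.07
tcp_pos: [0.5441, -0.039, 0.1596]
tool_rot: [-0.0, -0.0, 1.0, -0.0]
contact_force: [-0.7, -4.3, 0.3]
grip_width: 0.227
grasp_force: 25.0
```

Run:
```python
from h import *
f=[]
im=save('wrist','e')
for t in ['wheel_hub','end_stop','rotor_nose','crank_grip']:
    s=robot.read_state(); f.append(s['contact_force'])
    print(t,[(np.round(q['position'],4).tolist(),round(q['conf'],2)) for q in spotter.mark_of('wrist',t)[:2]])
print(s['time_s'],s['tcp_pos'],s['grasp_force'],s['grip_width']);print(np.round(f,1))
snapshot('top')
for t in ['end_stop','rotor_nose']: print(t,[(np.round(q['position'],4).tolist(),round(q['conf'],2)) for q in spotter.mark_of('top',t)[:2]])
```

```text
wheel_hub [([0.5336, -0.0889, 0.1744], 0.87)]
end_stop [([0.5543, 0.0027, 0.1025], 0.74)]
rotor_nose [([0.5537, 0.0194, 0.1014], 0.91), ([0.574, 0.1146, 0.0982], 0.33)]
crank_grip [([0.546, -0.0411, 0.1742], 0.68)]
8.2667 [ 0.54393742 -0.03892448  0.15966454] 25.00031143426895 0.2248928443225622
[[-0.6 -5.7  0.5]
 [-0.9 -5.3  0.8]
 [-0.7 -5.4  0.8]
 [-1.  -6.1  0.3]]
end_stop []
rotor_nose [([0.5553, 0.0204, 0.0996], 0.92), ([0.5818, 0.1167, 0.0948], 0.22)]
```

```bash
cat > arc.py <<'E'
import numpy as np,sys
# usage: cx cy X Y(commanded) step_deg calls ; rows in cm (tool dx=-X, dy=+Y)
cx,cy,X,Y,st,n=map(float,sys.argv[1:7]); c=np.array([cx,cy]); p=np.array([X,Y])
a=np.degrees(np.arctan2(Y-cy,X-cx))
for _ in range(int(n)):
    P=lambda k:c+.05*np.array([np.cos(np.radians(a-k*st)),np.sin(np.radians(a-k*st))])
    R=[np.round((P(k)-p)*[-100,100],2) for k in range(1,6)]
    p=p+R[-1]*[-.01,.01]
    print(round(a,1),[r.tolist() for r in R],'end',p.round(4)); a-=5*st
E
python3 arc.py .5295 -.088 .5439 -.0385 6 3
```

```text
73.8 [[-0.45, -0.32], [-0.92, -0.54], [-1.37, -0.82], [-1.79, -1.13], [-2.17, -1.49]] end [ 0.5656 -0.0534]
43.8 [[-0.34, -0.4], [-0.64, -0.83], [-0.89, -1.29], [-1.1, -1.77], [-1.25, -2.27]] end [ 0.5781 -0.0761]
13.8 [[-0.09, -0.51], [-0.14, -1.03], [-0.13, -1.56], [-0.06, -2.08], [0.06, -2.59]] end [ 0.5775 -0.102 ]
```

Request:
step_arm --commands '[{"dx": -0.45,"dy": -0.32,"dz": 0,"turn": 0},{"dx": -0.92,"dy": -0.54,"dz": 0,"turn": 0},{"dx": -1.37,"dy": -0.82,"dz": 0,"turn": 0},{"dx": -1.79,"dy": -1.13,"dz": 0,"turn": 0},{"dx": -2.17,"dy": -1.49,"dz": 0,"turn": 0}]'

```text
time_s: 8.88
tcp_pos: [0.5664, -0.0531, 0.1596]
tool_rot: [0.0, -0.001, 1.0, 0.0]
contact_force: [0.1, 1.2, 0.3]
grip_width: 0.223
grasp_force: 25.0
```

Request:
step_arm --commands '[{"dx": -0.34,"dy": -0.4,"dz": 0,"turn": 0},{"dx": -0.64,"dy": -0.83,"dz": 0,"turn": 0},{"dx": -0.89,"dy": -1.29,"dz": 0,"turn": 0},{"dx": -1.1,"dy": -1.77,"dz": 0,"turn": 0},{"dx": -1.25,"dy": -2.27,"dz": 0,"turn": 0}]'

```text
time_s: 9.3
tcp_pos: [0.5784, -0.0766, 0.1597]
tool_rot: [0.0, -0.0, 1.0, -0.0]
contact_force: [0.5, 1.0, 1.6]
grip_width: 0.225
grasp_force: 25.0
```

Request:
step_arm --commands '[{"dx": 0,"dy": 0,"dz": 0,"turn": 0},{"dx": 0,"dy": 0,"dz": 0,"turn": 0}]'

```text
time_s: 9.47
tcp_pos: [0.5785, -0.0768, 0.1597]
tool_rot: [0.0, 0.0, 1.0, -0.0]
contact_force: [2.5, -0.7, -0.1]
grip_width: 0.218
grasp_force: 25.0
```

```bash
cat > look.py <<'E'
from h import *
f=[]
snapshot('wrist')
for t in ['end_stop','rotor_nose','end_stop','rotor_nose','wheel_hub']:
    s=robot.read_state(); f.append(s['contact_force'])
    if t: print(t,[(np.round(q['position'],4).tolist(),round(q['conf'],2)) for q in spotter.mark_of('wrist',t)[:2]])
print(s['time_s'],s['tcp_pos'],s['grasp_force'],s['grip_width']);print(np.round(f,1).tolist())
E
python3 look.py; python3 arc.py .5295 -.088 .5781 -.0761 3 6
```

```text
end_stop [([0.5553, 0.0153, 0.1005], 0.63)]
rotor_nose [([0.5563, 0.0206, 0.1009], 0.67)]
end_stop [([0.5553, 0.0153, 0.1005], 0.63)]
rotor_nose [([0.5563, 0.0206, 0.1009], 0.67)]
wheel_hub [([0.5305, -0.088, 0.1736], 0.9)]
9.7167 [ 0.57824512 -0.07591888  0.15964066] 24.999979734420776 0.21981342046763078
[[3.3, -0.5, 0.1], [3.0, -0.6, -0.6], [2.9, 0.4, 0.1], [2.9, -0.5, -1.1], [2.7, 0.5, -1.0]]
13.8 [[-0.05, -0.26], [-0.09, -0.52], [-0.12, -0.78], [-0.14, -1.04], [-0.14, -1.3]] end [ 0.5795 -0.0891]
-1.2 [[0.01, -0.26], [0.04, -0.52], [0.08, -0.78], [0.13, -1.04], [0.2, -1.29]] end [ 0.5775 -0.102 ]
-16.2 [[0.08, -0.25], [0.17, -0.49], [0.28, -0.73], [0.4, -0.97], [0.53, -1.19]] end [ 0.5722 -0.1139]
-31.2 [[0.14, -0.22], [0.29, -0.44], [0.45, -0.64], [0.63, -0.84], [0.81, -1.02]] end [ 0.5641 -0.1241]
-46.2 [[0.2, -0.18], [0.4, -0.34], [0.61, -0.5], [0.83, -0.64], [1.05, -0.77]] end [ 0.5536 -0.1318]
-61.2 [[0.24, -0.12], [0.48, -0.23], [0.72, -0.33], [0.97, -0.41], [1.22, -0.48]] end [ 0.5414 -0.1366]
```

```bash
python3 arc.py .530 -.088 .5781 -.0761 3 2;  python3 arc.py .530 -.088 .578 -.102 1.6 14
```

```text
13.9 [[-0.1, -0.24], [-0.14, -0.5], [-0.17, -0.76], [-0.19, -1.02], [-0.19, -1.29]] end [ 0.58  -0.089]
-1.1 [[0.01, -0.26], [0.04, -0.52], [0.08, -0.78], [0.13, -1.03], [0.2, -1.29]] end [ 0.578  -0.1019]
-16.3 [[0.04, -0.13], [0.09, -0.27], [0.13, -0.4], [0.19, -0.53], [0.24, -0.65]] end [ 0.5756 -0.1085]
-24.3 [[0.06, -0.13], [0.12, -0.26], [0.19, -0.38], [0.26, -0.5], [0.33, -0.62]] end [ 0.5723 -0.1147]
-32.3 [[0.08, -0.12], [0.16, -0.23], [0.24, -0.34], [0.33, -0.45], [0.41, -0.56]] end [ 0.5682 -0.1203]
-40.3 [[0.1, -0.11], [0.19, -0.21], [0.29, -0.31], [0.39, -0.41], [0.49, -0.5]] end [ 0.5633 -0.1253]
-48.3 [[0.11, -0.09], [0.21, -0.18], [0.33, -0.27], [0.44, -0.35], [0.55, -0.43]] end [ 0.5578 -0.1296]
-56.3 [[0.12, -0.07], [0.24, -0.15], [0.36, -0.22], [0.48, -0.28], [0.61, -0.34]] end [ 0.5517 -0.133 ]
-64.3 [[0.13, -0.06], [0.25, -0.12], [0.38, -0.17], [0.51, -0.22], [0.65, -0.26]] end [ 0.5452 -0.1356]
-72.3 [[0.13, -0.04], [0.26, -0.08], [0.4, -0.11], [0.54, -0.14], [0.67, -0.17]] end [ 0.5385 -0.1373]
-80.3 [[0.14, -0.02], [0.28, -0.04], [0.42, -0.05], [0.56, -0.06], [0.7, -0.07]] end [ 0.5315 -0.138 ]
-88.3 [[0.14, 0.0], [0.28, 0.0], [0.42, 0.01], [0.56, 0.02], [0.7, 0.03]] end [ 0.5245 -0.1377]
-96.3 [[0.13, 0.02], [0.27, 0.04], [0.41, 0.06], [0.55, 0.09], [0.68, 0.12]] end [ 0.5177 -0.1365]
-104.3 [[0.14, 0.04], [0.27, 0.08], [0.4, 0.12], [0.53, 0.17], [0.66, 0.22]] end [ 0.5111 -0.1343]
-112.3 [[0.13, 0.06], [0.26, 0.12], [0.38, 0.18], [0.51, 0.24], [0.63, 0.31]] end [ 0.5048 -0.1312]
-120.3 [[0.12, 0.07], [0.24, 0.15], [0.35, 0.23], [0.47, 0.31], [0.58, 0.39]] end [ 0.499  -0.1273]
```

Request:
step_arm --commands '[{"dx": -0.09,"dy": -0.26,"dz": 0,"turn": 0},{"dx": -0.14,"dy": -0.52,"dz": 0,"turn": 0},{"dx": -0.17,"dy": -0.78,"dz": 0,"turn": 0},{"dx": -0.19,"dy": -1.04,"dz": 0,"turn": 0},{"dx": -0.19,"dy": -1.3,"dz": 0,"turn": 0}]'

```text
time_s: 10.18
tcp_pos: [0.5795, -0.0892, 0.1596]
tool_rot: [-0.001, -0.0, 1.0, 0.0]
contact_force: [-2.5, 2.8, 1.7]
grip_width: 0.227
grasp_force: 25.0
```

Request:
step_arm --commands '[{"dx": 0.01,"dy": -0.26,"dz": 0,"turn": 0},{"dx": 0.04,"dy": -0.52,"dz": 0,"turn": 0},{"dx": 0.08,"dy": -0.78,"dz": 0,"turn": 0},{"dx": 0.13,"dy": -1.03,"dz": 0,"turn": 0},{"dx": 0.2,"dy": -1.29,"dz": 0,"turn": 0}]'

```text
time_s: 10.6
tcp_pos: [0.5774, -0.1018, 0.1596]
tool_rot: [-0.001, -0.001, 1.0, 0.0]
contact_force: [-4.7, 2.6, 2.5]
grip_width: 0.223
grasp_force: 25.0
```

```bash
python3 look.py
```

```text
end_stop [([0.5562, 0.0198, 0.1028], 0.67)]
rotor_nose [([0.5574, 0.0227, 0.0991], 0.55)]
end_stop [([0.5562, 0.0198, 0.1028], 0.67)]
rotor_nose [([0.5574, 0.0227, 0.0991], 0.55)]
wheel_hub [([0.5318, -0.0855, 0.1737], 0.83)]
10.85 [ 0.57725917 -0.1021924   0.15960947] 25.000450909137726 0.22488800029474135
[[-4.5, 2.5, 1.9], [-6.0, 1.7, 3.2], [-5.0, 1.0, 2.9], [-5.7, 1.3, 2.5], [-5.9, 0.6, 3.2]]
```

```bash
python3 arc.py .5293 -.0868 .578 -.102 1.6 15
```

```text
-17.3 [[0.14, -0.1], [0.19, -0.23], [0.24, -0.36], [0.29, -0.49], [0.35, -0.62]] end [ 0.5745 -0.1082]
-25.3 [[0.06, -0.12], [0.13, -0.25], [0.2, -0.37], [0.27, -0.49], [0.34, -0.61]] end [ 0.5711 -0.1143]
-33.3 [[0.08, -0.11], [0.16, -0.23], [0.25, -0.34], [0.33, -0.45], [0.43, -0.55]] end [ 0.5668 -0.1198]
-41.3 [[0.09, -0.11], [0.19, -0.21], [0.29, -0.3], [0.39, -0.4], [0.49, -0.49]] end [ 0.5619 -0.1247]
-49.3 [[0.11, -0.09], [0.22, -0.18], [0.33, -0.26], [0.44, -0.34], [0.56, -0.42]] end [ 0.5563 -0.1289]
-57.3 [[0.12, -0.07], [0.24, -0.14], [0.36, -0.21], [0.49, -0.27], [0.61, -0.33]] end [ 0.5502 -0.1322]
-65.3 [[0.13, -0.06], [0.26, -0.11], [0.39, -0.16], [0.52, -0.21], [0.66, -0.25]] end [ 0.5436 -0.1347]
-73.3 [[0.13, -0.04], [0.27, -0.07], [0.4, -0.1], [0.54, -0.13], [0.68, -0.15]] end [ 0.5368 -0.1362]
-81.3 [[0.13, -0.02], [0.27, -0.04], [0.41, -0.05], [0.55, -0.06], [0.69, -0.06]] end [ 0.5299 -0.1368]
-89.3 [[0.14, 0.0], [0.28, 0.0], [0.42, 0.01], [0.56, 0.03], [0.7, 0.04]] end [ 0.5229 -0.1364]
-97.3 [[0.14, 0.02], [0.27, 0.04], [0.41, 0.07], [0.55, 0.1], [0.68, 0.14]] end [ 0.5161 -0.135 ]
-105.3 [[0.14, 0.04], [0.27, 0.08], [0.4, 0.13], [0.53, 0.18], [0.66, 0.23]] end [ 0.5095 -0.1327]
-113.3 [[0.13, 0.06], [0.25, 0.12], [0.38, 0.18], [0.5, 0.25], [0.62, 0.32]] end [ 0.5033 -0.1295]
-121.3 [[0.12, 0.07], [0.23, 0.15], [0.35, 0.23], [0.46, 0.32], [0.57, 0.4]] end [ 0.4976 -0.1255]
-129.3 [[0.11, 0.09], [0.21, 0.19], [0.31, 0.28], [0.41, 0.38], [0.51, 0.48]] end [ 0.4925 -0.1207]
```

Request:
step_arm --commands '[{"dx": 0.14,"dy": -0.1,"dz": 0,"turn": 0},{"dx": 0.19,"dy": -0.23,"dz": 0,"turn": 0},{"dx": 0.24,"dy": -0.36,"dz": 0,"turn": 0},{"dx": 0.29,"dy": -0.49,"dz": 0,"turn": 0},{"dx": 0.35,"dy": -0.62,"dz": 0,"turn": 0}]'

```text
time_s: 11.32
tcp_pos: [0.5747, -0.1083, 0.1596]
tool_rot: [0.0, -0.0, 1.0, 0.0]
contact_force: [0.5, 2.4, 0.4]
grip_width: 0.223
grasp_force: 25.0
```

```bash
python3 look.py
```

```text
end_stop [([0.5578, 0.0226, 0.1008], 0.81)]
rotor_nose [([0.5347, -0.0885, 0.1722], 0.29)]
end_stop [([0.5578, 0.0226, 0.1008], 0.81)]
rotor_nose [([0.5347, -0.0885, 0.1722], 0.29)]
wheel_hub [([0.5314, -0.0869, 0.1731], 0.74)]
11.5667 [ 0.57462435 -0.10852084  0.15964324] 25.000164806842804 0.2243572438630126
[[-0.4, 1.5, 1.7], [0.6, 1.1, 1.6], [0.4, 0.3, 0.9], [0.3, 1.2, -0.2], [0.2, -0.2, 0.7]]
```

Request:
step_arm --commands '[{"dx": 0.06,"dy": -0.12,"dz": 0,"turn": 0},{"dx": 0.13,"dy": -0.25,"dz": 0,"turn": 0},{"dx": 0.2,"dy": -0.37,"dz": 0,"turn": 0},{"dx": 0.27,"dy": -0.49,"dz": 0,"turn": 0},{"dx": 0.34,"dy": -0.61,"dz": 0,"turn": 0}]'

```text
time_s: 12.03
tcp_pos: [0.5713, -0.1144, 0.1597]
tool_rot: [0.0, -0.0, 1.0, -0.0]
contact_force: [2.2, 0.4, -0.5]
grip_width: 0.227
grasp_force: 25.0
```

```bash
cat > f.py <<'E'
from h import *
f=[]
import sys
cx,cy=.5293,-.0868
for i in range(4):
    s=robot.read_state(); f.append(s['contact_force']); snapshot('wrist')
p=s['tcp_pos']; r=p[:2]-[cx,cy]; a=np.arctan2(r[1],r[0]); F=np.mean(f,0)
t=np.array([np.sin(a),-np.cos(a)]); n=np.array([np.cos(a),np.sin(a)])
print(s['time_s'],p.round(4),'ang',np.degrees(a).round(1),'tangential resist',-(F[:2]@t).round(2),'radial',(F[:2]@n).round(2), 'samples',[-round(float(x[:2]@t),1) for x in f])
E
python3 f.py
```

```text
12.1833 [ 0.5711 -0.1146  0.1596] ang -33.6 tangential resist 0.84 radial 1.41 samples [1.5, 1.3, 1.3, -0.8]
```

Request:
step_arm --commands '[{"dx": 0.08,"dy": -0.11,"dz": 0,"turn": 0},{"dx": 0.16,"dy": -0.23,"dz": 0,"turn": 0},{"dx": 0.25,"dy": -0.34,"dz": 0,"turn": 0},{"dx": 0.33,"dy": -0.45,"dz": 0,"turn": 0},{"dx": 0.43,"dy": -0.55,"dz": 0,"turn": 0}]'

```text
time_s: 12.65
tcp_pos: [0.5669, -0.12, 0.1597]
tool_rot: [0.0, -0.0, 1.0, -0.0]
contact_force: [3.7, -1.5, -0.1]
grip_width: 0.219
grasp_force: 25.0
```

```bash
python3 f.py; python3 look.py
```

```text
12.8 [ 0.5668 -0.1202  0.1597] ang -41.7 tangential resist 1.13 radial 3.71 samples [1.3, 1.0, 1.6, 0.6]
end_stop [([0.5565, 0.026, 0.1018], 0.81)]
rotor_nose [([0.558, 0.0268, 0.0975], 0.78), ([0.5309, -0.0865, 0.1732], 0.72)]
end_stop [([0.5565, 0.026, 0.1018], 0.81)]
rotor_nose [([0.558, 0.0268, 0.0975], 0.78), ([0.5309, -0.0865, 0.1732], 0.72)]
wheel_hub [([0.5315, -0.0889, 0.1756], 0.92), ([0.6747, 0.0699, 0.0236], 0.46)]
13.1 [ 0.56690393 -0.12000136  0.15968709] 24.999994933605194 0.2237448910813205
[[2.0, -3.3, 0.6], [3.3, -3.7, 0.1], [3.3, -3.1, 0.9], [2.7, -1.9, -1.1], [3.2, -3.4, -0.2]]
```

```bash
sed -i 's/cx,cy=.5293,-.0868/cx,cy=.5298,-.0876/' f.py; python3 arc.py .5298 -.0876 .5668 -.1198 1.6 13
```

```text
-41.0 [[0.02, -0.17], [0.12, -0.27], [0.22, -0.37], [0.32, -0.46], [0.42, -0.56]] end [ 0.5626 -0.1254]
-49.0 [[0.11, -0.09], [0.22, -0.17], [0.33, -0.26], [0.44, -0.34], [0.56, -0.41]] end [ 0.557  -0.1295]
-57.0 [[0.12, -0.08], [0.24, -0.15], [0.36, -0.22], [0.48, -0.28], [0.61, -0.34]] end [ 0.5509 -0.1329]
-65.0 [[0.13, -0.06], [0.26, -0.11], [0.39, -0.16], [0.52, -0.21], [0.65, -0.25]] end [ 0.5444 -0.1354]
-73.0 [[0.13, -0.04], [0.27, -0.08], [0.41, -0.11], [0.54, -0.14], [0.68, -0.16]] end [ 0.5376 -0.137 ]
-81.0 [[0.14, -0.02], [0.28, -0.03], [0.42, -0.05], [0.56, -0.05], [0.7, -0.06]] end [ 0.5306 -0.1376]
-89.0 [[0.14, 0.0], [0.27, 0.0], [0.41, 0.01], [0.55, 0.02], [0.69, 0.04]] end [ 0.5237 -0.1372]
-97.0 [[0.14, 0.02], [0.28, 0.04], [0.42, 0.07], [0.55, 0.1], [0.69, 0.13]] end [ 0.5168 -0.1359]
-105.0 [[0.13, 0.04], [0.26, 0.08], [0.4, 0.13], [0.53, 0.18], [0.66, 0.23]] end [ 0.5102 -0.1336]
-113.0 [[0.12, 0.05], [0.25, 0.11], [0.37, 0.18], [0.5, 0.25], [0.62, 0.32]] end [ 0.504  -0.1304]
-121.0 [[0.12, 0.07], [0.23, 0.15], [0.35, 0.23], [0.46, 0.31], [0.57, 0.4]] end [ 0.4983 -0.1264]
-129.0 [[0.11, 0.09], [0.21, 0.18], [0.31, 0.27], [0.41, 0.37], [0.51, 0.47]] end [ 0.4932 -0.1217]
-137.0 [[0.09, 0.11], [0.18, 0.21], [0.27, 0.32], [0.36, 0.43], [0.44, 0.54]] end [ 0.4888 -0.1163]
```

Request:
step_arm --commands '[{"dx": 0.02,"dy": -0.17,"dz": 0,"turn": 0},{"dx": 0.12,"dy": -0.27,"dz": 0,"turn": 0},{"dx": 0.22,"dy": -0.37,"dz": 0,"turn": 0},{"dx": 0.32,"dy": -0.46,"dz": 0,"turn": 0},{"dx": 0.42,"dy": -0.56,"dz": 0,"turn": 0}]'

```text
time_s: 13.57
tcp_pos: [0.5623, -0.1247, 0.1596]
tool_rot: [-0.0, -0.001, 1.0, 0.001]
contact_force: [-0.3, 3.2, 2.0]
grip_width: 0.22
grasp_force: 25.0
```

```bash
python3 f.py
```

```text
13.7167 [ 0.5621 -0.1249  0.1596] ang -49.1 tangential resist 1.35 radial -3.58 samples [1.8, 2.6, 0.1, 0.9]
```

Request:
step_arm --commands '[{"dx": 0.13,"dy": -0.06,"dz": 0,"turn": 0},{"dx": 0.24,"dy": -0.14,"dz": 0,"turn": 0},{"dx": 0.35,"dy": -0.23,"dz": 0,"turn": 0},{"dx": 0.46,"dy": -0.31,"dz": 0,"turn": 0},{"dx": 0.58,"dy": -0.38,"dz": 0,"turn": 0}]'

```text
time_s: 14.18
tcp_pos: [0.5567, -0.1289, 0.1596]
tool_rot: [-0.0, -0.001, 1.0, 0.0]
contact_force: [-1.6, 4.7, 2.4]
grip_width: 0.221
grasp_force: 25.0
```

```bash
python3 f.py
```

```text
14.3333 [ 0.5566 -0.1291  0.1596] ang -57.1 tangential resist 0.88 radial -5.09 samples [1.2, 1.2, 0.6, 0.5]
```

Request:
step_arm --commands '[{"dx": 0.15,"dy": -0.03,"dz": 0,"turn": 0},{"dx": 0.27,"dy": -0.1,"dz": 0,"turn": 0},{"dx": 0.39,"dy": -0.17,"dz": 0,"turn": 0},{"dx": 0.51,"dy": -0.23,"dz": 0,"turn": 0},{"dx": 0.64,"dy": -0.29,"dz": 0,"turn": 0}]'

```text
time_s: 14.8
tcp_pos: [0.5507, -0.1322, 0.1596]
tool_rot: [0.0, -0.0, 1.0, -0.0]
contact_force: [1.6, 3.5, 0.8]
grip_width: 0.224
grasp_force: 25.0
```

```bash
python3 f.py
```

```text
14.95 [ 0.5505 -0.1323  0.1596] ang -65.1 tangential resist 2.46 radial -2.26 samples [2.9, 2.4, 2.4, 2.1]
```

Request:
step_arm --commands '[{"dx": 0.08,"dy": -0.03,"dz": 0,"turn": 0},{"dx": 0.16,"dy": -0.06,"dz": 0,"turn": 0},{"dx": 0.24,"dy": -0.08,"dz": 0,"turn": 0},{"dx": 0.32,"dy": -0.11,"dz": 0,"turn": 0}]'

```text
time_s: 15.33
tcp_pos: [0.5481, -0.1333, 0.1597]
tool_rot: [0.001, -0.0, 1.0, -0.0]
contact_force: [6.8, 2.2, -1.0]
grip_width: 0.223
grasp_force: 25.0
```

```bash
python3 f.py; python3 look.py
```

```text
15.4833 [ 0.548  -0.1333  0.1597] ang -68.3 tangential resist 6.41 radial 0.7 samples [7.1, 6.1, 5.4, 7.1]
end_stop [([0.5598, 0.0324, 0.1037], 0.84)]
rotor_nose [([0.5573, 0.0301, 0.099], 0.72)]
end_stop [([0.5598, 0.0324, 0.1037], 0.84)]
rotor_nose [([0.5573, 0.0301, 0.099], 0.72)]
wheel_hub [([0.5339, -0.0868, 0.1738], 0.77)]
15.7833 [ 0.54802724 -0.13331942  0.15965526] 24.999945759773254 0.22255523525275067
[[5.1, 0.5, -0.6], [4.4, 0.9, -0.7], [5.3, 1.3, -0.3], [5.0, 1.4, -0.6], [6.2, 1.8, -0.1]]
```

Firm: about 6 N at the handle against roughly 1 N free, which is about 20 N on the rotor, held for 0.4 s. The touch was near −63.5°, so I'm winding back to about −33.7° (30° from the touch).

Request:
step_arm --commands '[{"dx": -0.16,"dy": 0.05,"dz": 0,"turn": 0},{"dx": -0.32,"dy": 0.11,"dz": 0,"turn": 0},{"dx": -0.5,"dy": 0.22,"dz": 0,"turn": 0},{"dx": -0.69,"dy": 0.34,"dz": 0,"turn": 0},{"dx": -0.88,"dy": 0.46,"dz": 0,"turn": 0}]'

```text
time_s: 16.25
tcp_pos: [0.556, -0.1293, 0.1596]
tool_rot: [-0.0, -0.0, 1.0, -0.001]
contact_force: [0.9, -2.2, 1.4]
grip_width: 0.223
grasp_force: 25.0
```

Request:
step_arm --commands '[{"dx": -0.28,"dy": 0.18,"dz": 0,"turn": 0},{"dx": -0.56,"dy": 0.38,"dz": 0,"turn": 0},{"dx": -0.74,"dy": 0.54,"dz": 0,"turn": 0},{"dx": -0.91,"dy": 0.7,"dz": 0,"turn": 0},{"dx": -1.08,"dy": 0.86,"dz": 0,"turn": 0}]'

```text
time_s: 16.67
tcp_pos: [0.5672, -0.1198, 0.1596]
tool_rot: [0.0, -0.0, 1.0, -0.0]
contact_force: [1.0, -1.2, 0.3]
grip_width: 0.224
grasp_force: 25.0
```

Request:
step_arm --commands '[{"dx": -0.09,"dy": 0.1,"dz": 0,"turn": 0},{"dx": -0.17,"dy": 0.2,"dz": 0,"turn": 0},{"dx": -0.25,"dy": 0.31,"dz": 0,"turn": 0},{"dx": -0.33,"dy": 0.41,"dz": 0,"turn": 0},{"dx": -0.41,"dy": 0.52,"dz": 0,"turn": 0}]'

```text
time_s: 17.08
tcp_pos: [0.5711, -0.1146, 0.1596]
tool_rot: [0.0, -0.0, 1.0, 0.0]
contact_force: [1.2, -2.1, 0.5]
grip_width: 0.221
grasp_force: 25.0
```

```bash
python3 f.py; python3 look.py
python3 - <<'E'
from h import *
im=snapshot('wrist')
cv2.imwrite('pics/f.png',cv2.resize(im[60:384,150:450],None,fx=2,fy=1.85,interpolation=cv2.INTER_CUBIC)[:,:,::-1])
E
```

```text
17.2333 [ 0.5712 -0.1144  0.1597] ang -32.9 tangential resist 0.25 radial 3.07 samples [-1.1, 0.5, 0.6, 1.0]
end_stop [([0.5554, 0.0239, 0.0996], 0.76)]
rotor_nose []
end_stop [([0.5554, 0.0239, 0.0996], 0.76)]
rotor_nose []
wheel_hub [([0.5334, -0.087, 0.1718], 0.94)]
17.5333 [ 0.57107879 -0.11458018  0.15964948] 25.000126361846924 0.22315716595150378
[[3.3, -0.9, -0.2], [4.3, -1.7, -0.6], [3.1, -1.5, -0.1], [3.3, -1.1, 0.4], [3.9, -1.8, -0.0]]
```

View pics/f.png

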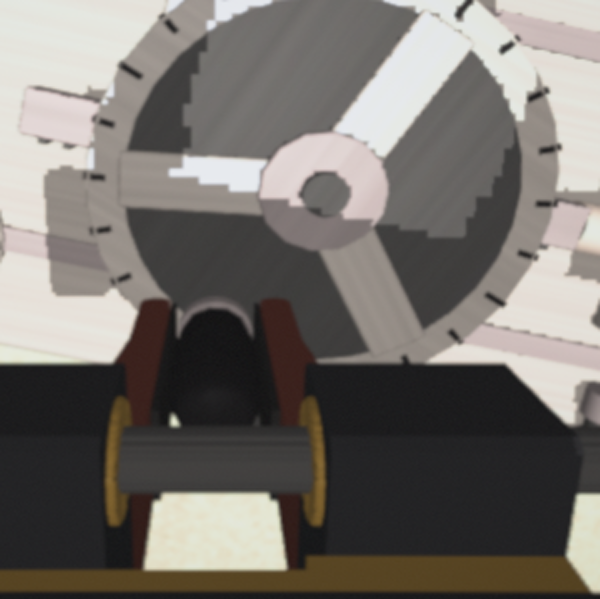

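The grip still holds the handle and the hub is at about (325,193) in the crop. The pointer is hidden by the gripper. Letting go and lifting straight up.

Request:
step_arm --commands '[{"dx": 0,"dy": 0,"dz": 0,"turn": 0},{"dx": 0,"dy": 0,"dz": 0,"turn": 0},{"dx": 0,"dy": 0,"dz": 0,"turn": 0},{"dx": 0,"dy": 0,"dz": 0,"turn": 0},{"dx": 0,"dy": 0,"dz": 0,"turn": 0}]' --jaw 0.4

```text
time_s: 18.05
tcp_pos: [0.5707, -0.1146, 0.1595]
tool_rot: [-0.0, -0.0, 1.0, 0.0]
contact_force: [0.4, 0.3, 0.2]
grip_width: 0.561
grasp_force: 0.0
```

Request:
step_arm --commands '[{"dx": 0,"dy": 0,"dz": 0,"turn": 0},{"dx": 0,"dy": 0,"dz": -1,"turn": 0},{"dx": 0,"dy": 0,"dz": -3,"turn": 0},{"dx": 0,"dy": 0,"dz": -5,"turn": 0},{"dx": 0,"dy": 0,"dz": -7,"turn": 0}]'

```text
time_s: 18.47
tcp_pos: [0.5708, -0.1146, 0.2312]
tool_rot: [0.0, -0.0, 1.0, 0.0]
contact_force: [0.2, -0.3, 0.5]
grip_width: 0.599
grasp_force: 0.0
```

Request:
step_arm --commands '[{"dx": 2,"dy": 1.5,"dz": -3,"turn": 0},{"dx": 4,"dy": 3.5,"dz": -6,"turn": 0},{"dx": 6,"dy": 5.5,"dz": -8,"turn": 0},{"dx": 8,"dy": 7.5,"dz": -8,"turn": 0},{"dx": 8,"dy": 7.5,"dz": -8,"turn": 0}]'

```text
time_s: 18.88
tcp_pos: [0.4891, -0.0373, 0.3144]
tool_rot: [0.003, -0.002, 1.0, 0.0]
contact_force: [-0.1, 0.5, 1.0]
grip_width: 0.597
grasp_force: 0.0
```

Request:
step_arm --commands '[{"dx": 0,"dy": 0,"dz": 0,"turn": 0},{"dx": 0,"dy": 0,"dz": 0,"turn": 0}]'

```text
time_s: 19.05
tcp_pos: [0.4911, -0.04, 0.3096]
tool_rot: [0.0, -0.001, 1.0, -0.0]
contact_force: [0.9, 0.1, -0.2]
grip_width: 0.601
grasp_force: 0.0
```

```bash
python3 look.py
python3 - <<'E'
from h import *
im=snapshot('wrist')
cv2.imwrite('pics/g.png',cv2.resize(im[60:300,130:430],None,fx=2.6,fy=2.5,interpolation=cv2.INTER_CUBIC)[:,:,::-1])
for c in ['top','side']:
    snapshot(c)
    for t in ['end_stop','rotor_nose']: print(c,t,[(np.round(q['position'],4).tolist(),round(q['conf'],2)) for q in spotter.mark_of(c,t)[:2]])
E
```

```text
end_stop [([0.5592, 0.025, 0.1034], 0.59)]
rotor_nose []
end_stop [([0.5592, 0.025, 0.1034], 0.59)]
rotor_nose []
wheel_hub [([0.5305, -0.0859, 0.1708], 0.61)]
19.3 [ 0.4912208  -0.04033301  0.30866507] 0.0 0.6037651088106865
[[-0.2, -0.6, -0.6], [-0.7, -0.4, 0.0], [0.4, -0.5, -0.6], [0.2, -0.1, -0.5], [-0.5, 0.2, 0.5]]
top end_stop [([0.4695, 0.1098, 0.0259], 0.74)]
top rotor_nose [([0.5579, 0.032, 0.0999], 0.59), ([0.5289, -0.0883, 0.171], 0.44)]
side end_stop []
side rotor_nose [([0.5609, 0.0311, 0.0989], 0.5)]
```

View pics/g.png

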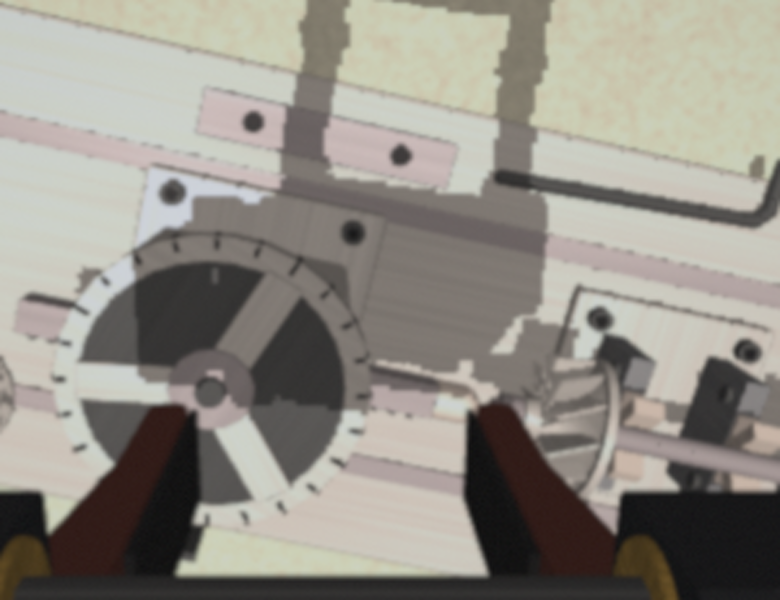

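The crop shows the wheel free with the scale readable. The button and nose gap, near (480,390), is half hidden by a finger and its shadow, so I'm taking a closer view of the gap.

Request:
step_arm --commands '[{"dx": -1,"dy": 2,"dz": 0,"turn": 0},{"dx": -2,"dy": 4,"dz": 0,"turn": 0},{"dx": -4,"dy": 6,"dz": 2,"turn": 0},{"dx": -4,"dy": 7,"dz": 4,"turn": 0},{"dx": -4,"dy": 7,"dz": 5,"turn": 0}]' --jaw 0

```text
time_s: 20.12
tcp_pos: [0.5307, 0.0321, 0.2566]
tool_rot: [-0.002, -0.002, 1.0, 0.0]
contact_force: [-0.9, 0.3, -1.1]
grip_width: 0.942
grasp_force: 0.0
```

Request:
step_arm --commands '[{"dx": 0,"dy": 0,"dz": 0,"turn": 0},{"dx": 0,"dy": 0,"dz": 0,"turn": 0},{"dx": 0,"dy": 0,"dz": 0,"turn": 0}]'

```text
time_s: 20.37
tcp_pos: [0.5309, 0.0295, 0.2613]
tool_rot: [0.001, 0.0, 1.0, -0.0]
contact_force: [0.8, -0.6, -0.2]
grip_width: 1.002
grasp_force: 0.0
```

Run:
```python
from h import *
s=robot.read_state(); print(s['tcp_pos'])
im=snapshot('wrist')
k=get_calibration('wrist'); H=np.array(k['hand_eye'])
q=s['tool_rot']; Rm=Ro.from_quat([q[1],q[2],q[3],q[0]]).as_matrix()
Pc=H[:3,:3].T@(Rm.T@(np.array([.557,.028,.1])-s['tcp_pos'])-H[:3,3]); uv=k['camera_matrix']@(Pc/Pc[2]); print(uv)
u,v=int(uv[0]),int(uv[1]); y0=max(0,v-50);x0=max(0,u-70); print(x0,y0)
cv2.imwrite('pics/i.png',cv2.resize(im[y0:y0+100,x0:x0+140],None,fx=5.5,fy=5.5,interpolation=cv2.INTER_CUBIC)[:,:,::-1])
for t in ['end_stop','rotor_nose']: print(t,[(np.round(q['position'],4).tolist(),round(q['conf'],2)) for q in spotter.mark_of('wrist',t)[:2]])
```

```text
[0.5308615  0.02947218 0.26126475]
[255.24848036 200.21747164   1.        ]
185 150
end_stop [([0.5553, 0.0233, 0.1013], 0.73)]
rotor_nose [([0.5601, 0.0339, 0.098], 0.79)]
```

View pics/i.png

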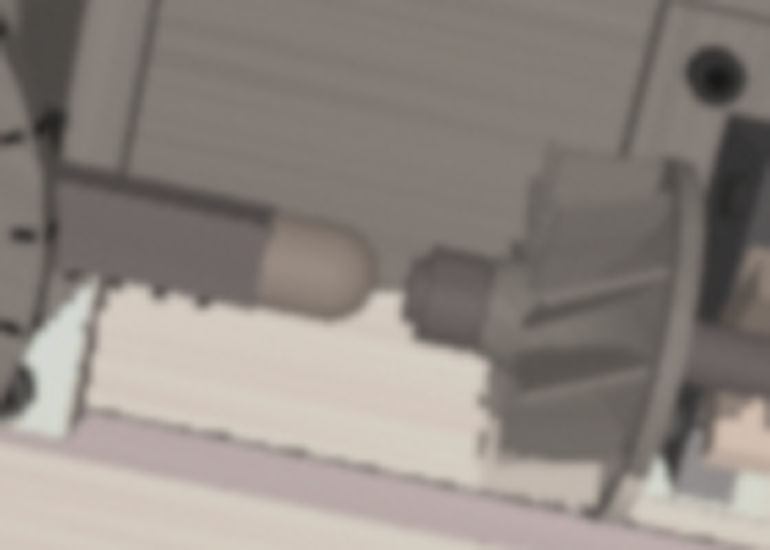

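The close view shows the button tip at (376,272) and the nose face at (405,290). That is a gap of about 5.5 mm, inside the window and in line with two marks back. Handing in.

```bash
python3 -c "
from station import robot
print(robot.hand_in())"
```

```text
the job is handed in; nothing more can be done
None
```

I handed the job in: the rotor was wound home and held firm at roughly 20 N (estimated from about 6 N at the handle), then the wheel was wound back about 30° (two marks) and let go, leaving a button-to-nose gap of about 5.5 mm measured in the wrist picture; I judged the two marks from the arm's angle because the gripper hid the pointer.

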